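# Load a connector into the tilted feed rail

### The arm

A 6-joint arm with a two-finger parallel gripper is mounted at the origin on a cart in front of the work surface, level with it; the furniture and walls round the work are solid. World frame = base frame: x ahead of the robot, y to its left, z up, the work surface at z = 0. Lengths are in m, angles in degrees, forces in N, time in s.
With the tool pointing down it reaches from about 0.375 to 0.9 m from the base axis. Payload 3.1 kg.
Tool frame: the origin (TCP) lies on the centre line of the jaws, within the pads' length; the fingertips stand 25 mm ahead of it and the grasp point (between the pads) lies 6 mm ahead of it; z points along the fingers, y is the line along which they close (so a half turn about z gives the same grasp; the last joint's range is limited). The gripper opens to 87 mm and grips with 3 to 60 N. Pads are 19 mm wide; open, the fingers measure 117 mm over their backs; the gripper's body (75 mm by 190 mm) begins 51 mm behind the grasp point.
Start: joints at [-84.712, 30.224, 82.088, -0, 67.689, -10.227], TCP at [0.167, -0.602, 0.248] pointing down, gripper open.
Joint ranges: [-176.69, 176.69], [-43.24, 126.21], [12.49, 139.97], [-82, 262], [0, 151.66], [-163.58, 163.58]. Speed limits (degrees/s): [159.86, 159.86, 180, 180, 180, 180].

### API

Orientations are given as a 3x3 rotation matrix whose columns are the frame's x, y, z axes.
In Python, from rig import read_state, capture, camera_params, hand_in gives the robot as it stands.
- The arm moves only by the tool apply_moves, never from a script. Its argument "rows" is a list of rows, each an object of numbers: "x", "y", "z": the shift along the tool's x, y, z in mm; "rx", "ry", "rz": the turn, a rotation vector about the tool's x, y, z in units of 6 degrees (1.0 is 6 degrees); "claw": the closure in counts, from 0 (fully open) to 255 (shut). A call has 1 to 10 rows; each row is the pose to reach, as a shift and turn from the pose commanded when the call began, along the tool's axes at that moment; what a row does not reach only later rows make up. A row lasts 1/8 s, in which the tool goes at most 62.5 mm and 10.7 degrees, less where a joint would pass 70% of its speed; a pose out of reach is approached as far as the arm can. A call with a gripper value outside its range is refused whole. The fingers move at their own pace and stop on an object; the grip force is fixed at half the most. Time passes only in rows, so rows that repeat a pose let the fingers close. It gives the time, the measured TCP pose, the force, the opening and the grip force at its end, in the units of the state.
- read_state(): the state, without advancing time (a new reading comes with each control period).
- capture(name): name is "scene" or "top" or "wrist"; returns (picture, depth): 480x640x3 uint8, red, green, blue; 480x640 float32, m along the optical axis (not along the pixel's ray), 0 where there is no reading.
- camera_params(name): a dict with "fx", "fy", "cx", "cy" (pixels), "xyz" and "orientation" of the camera in the world. Camera axes: x right, y up, looking along -z (the intrinsics and any distortion apply to the point x, -y, -z); pixel columns grow to the right and rows downward; lengths in m; the calibration is good to about 2 mm. A picture is of the moment at which its call begins: read the wrist's pose just before it. camera_params takes no time and is no camera call; for the wrist camera it gives the pose at the moment of the call.
- hand_in(): hands the job in; it is judged then, once.
The state is a dict: "time_s": time; "joint_positions": joint angles; "qvel": joint speeds; "tau": joint torques, N m; "position": TCP position; "tcp_rot": TCP orientation; "force": force on the tool from outside, world axes, zero at the start; "moment": the same for the moment, N m; "opening": opening from 0.0 (shut) to 1.0 (fully open); "grasp_force": force on a finger pad.
Only numpy, scipy, OpenCV 4.12 (cv2) and the standard library are available. Lean on these libraries where they do the work, as an engineer would, in place of code of your own. Each camera call takes 0.05 s, during which the arm holds its last target. There are 200 camera calls.

### The job

Load the blue connector that lies near the grey block, the bearing and the battery into the tilted feed rail: lay it in the open cradle at the high end, wide socket end pointing down the slope and narrow cable neck up the slope, like the connector already in the tube. Set it down rather than drop it in, and let it slide down under the tube's top lips until it rests against that connector.

Things in the scene. Friction and masses are not known exactly. Their poses are not given: they have to be found in the camera images.
- connector: loose dark-blue connector on the bench, 34 wide (x) by 71 long (y) by 28 mm high. Origin: centre of its underside, z up. A box body (34 wide, y = -14 to +36 mm) has the wide socket end at +y; a round neck (26 mm thick, y = -36 to -14) is the cable end. Grip the box across x at y = 0 to 10 mm, fingertips about 10 mm above its underside. Near it: grey block, ball bearing, red battery, not needed
- connector_nose (a point): middle of the loose connector's wide socket end face, 36 mm along +y from its origin and 14 mm above its underside
- rail: fixed slippery pale channel on a grey stand. x points down its 22 degree slope (roughly to the robot's left), y across, z square to its floor. Origin: floor of the open cradle, 110 mm above the bench: lay the connector's origin here (10 mm off is fine). Cradle x = -60 to 50 mm, floor 42 wide, leaning sides only 8 high; blue guides 36 high at x = 26 to 53 narrow to a 41 mm tube mouth
- rail_home (a point): point on the tube's floor where the connector's origin comes to rest, 92 mm down the slope from the rail's origin. Tube: x = 50 to 200 mm in the rail's frame, 45 wide and 38 mm high inside, a 20 mm slot in its top, blue stop at the low end. Another connector, fixed, fills x = 128 to 200 mm, socket end at the stop. A released connector slides down by itself in about 1 s
Things that resemble listed ones, but are neither listed nor needed, are in the scene too. Several things look just like the connector: the one meant starts farthest from the robot's base.

How it is judged:
By the outcome, as a careful person would: the job done as asked, in the order asked, and still so for the second after the job is handed in, with the robot touching nothing.
It also fails if it takes over 35 s, if anything falls off the work surface, if the arm or the gripper's body presses on something with over 40 N, if the wrist force passes 120 N, or if a joint passes its speed limit or range.

## Working session

There is one attempt and no reset: what is moved stays moved. The work goes in short steps, Python scripts to look and compute and a tool call to move; the robot and the scene stay as the last step left them, time stands still between calls to the robot, and variables do not carry over. Pictures are saved under pics/ and viewed, at most 10 in all, crops included, and the job is handed in when it is done.

Besides the shell and the picture viewer there is one more tool, called after ">>>" by a JSON object that holds its "name" and its "arguments", one argument or row to a line. apply_moves: Moves the arm, as the interface text tells. Its arguments: {"type":"object","properties":{"rows":{"type":"array"}},"required":["rows"]}

```bash
mkdir -p pics; cat > h.py <<'E'
import numpy as np, cv2, json
from rig import read_state, capture, camera_params, hand_in
def grab(n):
    p=camera_params(n); im,d=capture(n); np.savez(f'/tmp/{n}.npz',im=im,d=d,**{k:np.array(v) for k,v in p.items() if k in('fx','fy','cx','cy','xyz','orientation')}); return p,im,d
def load(n):
    z=np.load(f'/tmp/{n}.npz'); return {k:z[k] for k in z.files if k not in('im','d')},z['im'],z['d']
def pts(p,d):
    v,u=np.mgrid[0:480,0:640]; c=np.stack([(u-p['cx'])/p['fx']*d,-(v-p['cy'])/p['fy']*d,-d],-1)
    w=c@np.array(p['orientation']).T+np.array(p['xyz']); w[d==0]=np.nan; return w
def save(n,im): cv2.imwrite(f'pics/{n}.png',im[:,:,::-1])
E
python3 - <<'E'
from h import *
for n in('scene','top'):
    p,im,d=grab(n); save(n,im); print(n,p)
    w=pts(p,d); hsv=cv2.cvtColor(im,cv2.COLOR_RGB2HSV)
    m=cv2.inRange(hsv,(100,80,20),(130,255,255))
    k,l,s,c=cv2.connectedComponentsWithStats(m)
    for i in range(1,k):
        if s[i,4]>60: print(s[i],c[i].round(),np.nanmedian(w[l==i],0).round(3),np.median(hsv[l==i],0))
E
```

```text
scene {'fx': 516.8819170771761, 'fy': 516.8819170771761, 'cx': 318.3950917581937, 'cy': 246.21382176929714, 'xyz': array([-4.27551205e-04,  4.80086979e-01,  7.56389563e-01]), 'orientation': array([[-0.72260192,  0.4753896 , -0.50184777],
       [-0.69119024, -0.48625358,  0.53461529],
       [ 0.01012527,  0.73318632,  0.67995242]])}
[456  18  33  29 556] [472.  32.] [ 0.773 -1.001  0.166] [111. 174. 164.]
[208 262  15  23 147] [215. 273.] [0.555 0.149 0.113] [112. 136. 115.]
[218 288  24  14 182] [230. 295.] [0.496 0.164 0.116] [112. 116. 100.]
top {'fx': 446.28712171888947, 'fy': 446.28712171888947, 'cx': 317.16896835987586, 'cy': 238.3510476784511, 'xyz': array([ 0.41817261, -0.03664143,  1.01928251]), 'orientation': array([[ 0.01996977,  0.99829362, -0.05487317],
       [-0.99976974,  0.01950792, -0.00893941],
       [-0.0078537 ,  0.05503905,  0.99845332]])}
[166 189  33  15 269] [182. 196.] [0.555 0.261 0.076] [109. 131.  80.]
[223 190  19   8  89] [231. 194.] [0.556 0.149 0.118] [108. 196.  78.]
[215 216  18  12  77] [223. 221.] [0.5   0.163 0.118] [108. 197.  80.]
[357 237  32  23 414] [372. 249.] [ 0.451 -0.15   0.028] [109. 125.  90.]
[307 265  31  16 396] [323. 273.] [ 0.396 -0.042  0.028] [109. 125.  90.]
[388 287  24  33 418] [399. 304.] [ 0.331 -0.21   0.028] [109. 125.  89.]
```

View pics/top.png

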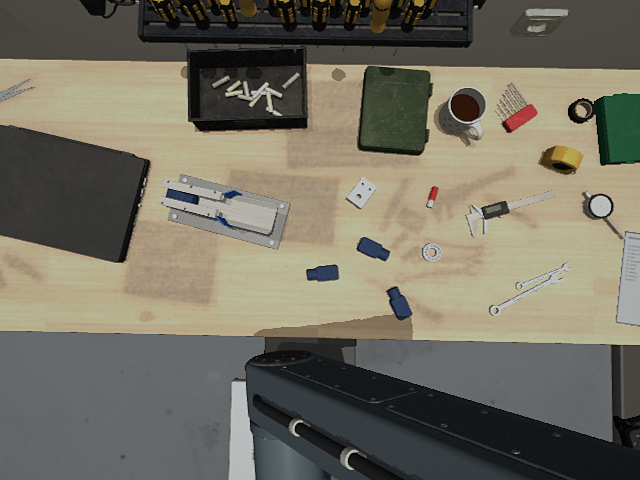

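View pics/scene.png

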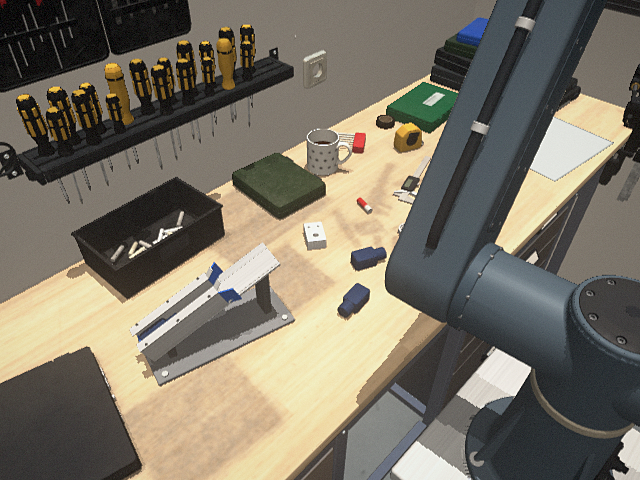

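The top view shows three dark-blue connectors, at px (372,249), (323,273) and (399,304). They lie 0.475, 0.398 and 0.392 m from the base. The one at (372,249) is the farthest and sits among the block (361,193), battery (432,197) and bearing (431,252), so I choose it. The blue at (182,196) is the fixed connector in the tube. The rail's cradle is at about (250,213), with its high end to the right.

```bash
python3 - <<'E'
from h import *
p,im,d=load('top'); w=pts(p,d)
a=cv2.resize(im[225:275,340:405],None,fx=6,fy=6,interpolation=cv2.INTER_CUBIC); b=cv2.resize(im[165:255,155:295],None,fx=5,fy=5,interpolation=cv2.INTER_CUBIC)[:450]
out=np.zeros((600,800,3),np.uint8); out[:150*2,:390]=a; save('crop1',a)
save('crop2',b)
hsv=cv2.cvtColor(im,cv2.COLOR_RGB2HSV)
m=cv2.inRange(hsv,(100,80,20),(130,255,255)); m[:, :350]=0; m[:,392:]=0; m[265:]=0; m[:230]=0
q=w[(m>0)&(w[...,2]>0.012)]; top=q[q[:,2]>0.02]
c=q[:,:2].mean(0); u,s,vt=np.linalg.svd(q[:,:2]-c); ax=vt[0]; print('n',len(q),c,ax,np.degrees(np.arctan2(ax[1],ax[0])), cv2.minAreaRect((q[:,:2]*1000).astype(np.float32)))
t=(q[:,:2]-c)@ax; n=(q[:,:2]-c)@vt[1]
for lo in np.arange(-.045,.045,.009):
    k=(t>lo)&(t<lo+.009)
    if k.sum()>2: print(lo.round(3),k.sum(),np.ptp(n[k]).round(3),q[k,2].max().round(3))
# rail: points above bench near
r=w[165:255,155:295].reshape(-1,3); r=r[(r[:,2]>0.03)]
# profile along approx axis
for y in np.arange(0.04,0.31,0.02):
    k=abs(r[:,1]-y)<.01
    if k.sum(): print(y.round(3),k.sum(),'x',r[k,0].min().round(3),r[k,0].max().round(3),'z',np.percentile(r[k,2],[5,50,95]).round(3))
E
```

```text
n 409 [ 0.45214611 -0.15075982] [-0.40851208 -0.91275291] -114.11140020680467 ((450.6502990722656, -153.38912963867188), (68.78491973876953, 32.68191909790039), 64.75774383544922)
-0.036 32 0.03 0.032
-0.027 59 0.032 0.033
-0.018 60 0.033 0.034
-0.009 60 0.032 0.032
0.0 58 0.031 0.033
0.009 50 0.03 0.031
0.018 44 0.023 0.03
0.027 41 0.023 0.03
0.036 5 0.01 0.028
0.06 190 x 0.475 0.537 z [0.127 0.132 0.138]
0.08 299 x 0.475 0.542 z [0.12  0.126 0.135]
0.1 293 x 0.479 0.548 z [0.112 0.118 0.127]
0.12 287 x 0.484 0.557 z [0.103 0.109 0.118]
0.14 328 x 0.488 0.561 z [0.094 0.102 0.124]
0.16 345 x 0.488 0.559 z [0.087 0.095 0.138]
0.18 275 x 0.502 0.562 z [0.079 0.121 0.13 ]
0.2 240 x 0.508 0.567 z [0.071 0.115 0.123]
0.22 237 x 0.514 0.572 z [0.062 0.106 0.114]
0.24 252 x 0.519 0.577 z [0.071 0.096 0.106]
0.26 226 x 0.524 0.581 z [0.075 0.09  0.097]
0.28 213 x 0.528 0.586 z [0.066 0.082 0.089]
0.3 160 x 0.534 0.591 z [0.06  0.075 0.082]
```

View pics/crop1.png

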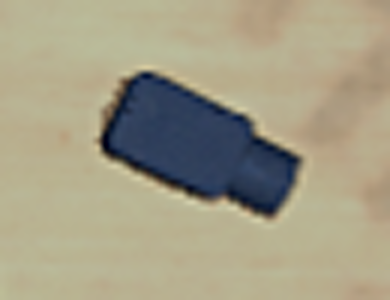

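View pics/crop2.png

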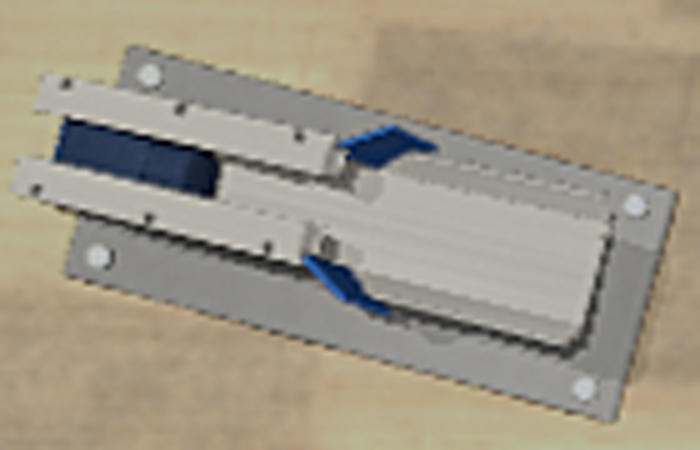

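The crop shows the wide socket end at the upper left and the narrow neck at the lower right (285,180), as described. The rail crop shows the open cradle at the right (high end) and the tube at the left, with blue guides at about (390,145) and (340,285). Next I fit the rail frame and work out the first move.

```bash
cat >> h.py <<'E'
from scipy.spatial.transform import Rotation as Rn
def delta(P,R):
    s=read_state(); R0=np.array(s['tcp_rot']); p0=np.array(s['position'])
    print('t',s['time_s'],'pos',p0.round(4),'shift mm',(1000*R0.T@(np.array(P)-p0)).round(1),'turn',(Rn.from_matrix(R0.T@R).as_rotvec(degrees=True)/6).round(2))
def toolR(y,z):
    y=np.array(y,float);z=np.array(z,float);y/=np.linalg.norm(y);z/=np.linalg.norm(z);x=np.cross(y,z);x/=np.linalg.norm(x);return np.stack([x,np.cross(z,x),z],1)
E
python3 - <<'E'
from h import *
p,im,d=load('top'); w=pts(p,d)
r=w[165:255,155:295].reshape(-1,3); r=r[(r[:,2]>0.03)]
fl=r[(r[:,1]>.07)&(r[:,1]<.13)]; cx=.487+.254*fl[:,1]; fl=fl[abs(fl[:,0]-cx)<.015]
A=np.c_[fl[:,:2],np.ones(len(fl))]; co,res,_,_=np.linalg.lstsq(A,fl[:,2],rcond=None); print('plane',co,np.std(A@co-fl[:,2]),'slope',np.degrees(np.arctan(np.hypot(*co[:2]))),'yaw',np.degrees(np.arctan2(-co[1],-co[0])))
# tube lips edges: points in tube, above plane by >25mm
h=(r[:,2]-r[:,:2]@co[:2]-co[2])*np.cos(np.radians(22))
t=r[(r[:,1]>.19)&(r[:,1]<.3)&(h>.03)]; print('tube h',np.percentile(h[(r[:,1]>.19)&(r[:,1]<.3)],[50,90,99]).round(4))
print('tube',cv2.minAreaRect((t[:,:2]*1000).astype(np.float32)))
ys=np.arange(.19,.3,.01); mn=[t[abs(t[:,1]-y)<.005,0].min() for y in ys]; mx=[t[abs(t[:,1]-y)<.005,0].max() for y in ys]
print(np.polyfit(ys,mn,1),np.polyfit(ys,mx,1))
c=r[(r[:,1]<.12)&(abs(h[:])<.012)]; ys=np.arange(.07,.12,.005)
mn=[c[abs(c[:,1]-y)<.003,0].min() for y in ys]; mx=[c[abs(c[:,1]-y)<.003,0].max() for y in ys]
print('cradle',np.polyfit(ys,mn,1),np.polyfit(ys,mx,1), 'miny',c[:,1].min())
s=read_state(); print(np.array(s['tcp_rot']).round(3))
a=np.radians(65.2); dd=np.array([np.cos(a),np.sin(a),0]); cxx=[np.sin(a),-np.cos(a),0]
O=np.array([.4507,-.1534,0])
for sg in(1,-1):
    delta(O+.005*dd+[0,0,.2],toolR(sg*np.array(cxx),[0,0,-1]))
print('camera',camera_params('wrist'))
E
```

```text
plane [-0.09971693 -0.39079779  0.20613248] 0.0014228631465314566 slope 21.965166826565856 yaw 75.68570778076565
tube h [0.0391 0.0416 0.043 ]
tube ((549.2637329101562, 244.78549194335938), (124.905029296875, 53.72574234008789), 76.19065856933594)
[0.2375094  0.46287005] [0.24612375 0.51646464]
cradle [0.23906967 0.45723759] [0.27707497 0.51783639] miny 0.05285959850386128
[[ 0.964  0.267 -0.   ]
 [ 0.267 -0.964  0.002]
 [ 0.    -0.002 -1.   ]]
t 0.1 pos [ 0.1671 -0.6016  0.2466] shift mm [ 396.3 -359.7   47.5] turn [-0.02 -0.01 -8.28]
t 0.1 pos [ 0.1671 -0.6016  0.2466] shift mm [ 396.3 -359.7   47.5] turn [-1.000e-02  2.000e-02  2.172e+01]
camera {'fx': 428.53309971066494, 'fy': 428.53309971066494, 'cx': 316.20707671071443, 'cy': 234.08083253540065, 'xyz': array([ 0.24792756, -0.58017966,  0.38334119]), 'orientation': array([[ 0.2663456 ,  0.91947506,  0.28918098],
       [-0.96387665,  0.25449694,  0.07856919],
       [-0.00135326, -0.29966135,  0.95404468]])}
```

>>> {"name": "apply_moves", "arguments": {
  "rows": [
    {"x": 60, "y": -54, "z": 5, "rz": -1.3},
    {"x": 115, "y": -105, "z": 10, "rz": -2.6},
    {"x": 170, "y": -155, "z": 20, "rz": -3.9},
    {"x": 225, "y": -204, "z": 25, "rz": -5.2},
    {"x": 280, "y": -254, "z": 30, "rz": -6.5},
    {"x": 340, "y": -308, "z": 35, "rz": -7.5},
    {"x": 396, "y": -360, "z": 40, "rz": -8.28},
    {"x": 396, "y": -360, "z": 47, "rz": -8.28},
    {"x": 396, "y": -360, "z": 47, "rz": -8.28},
    {"x": 396, "y": -360, "z": 47, "rz": -8.28}
  ]
}}

```text
validation failed for argument at $.ro...
```

```bash
cat > m.py <<'E'
from h import *
p,im,d=grab('wrist'); w=pts(p,d)
hsv=cv2.cvtColor(im,cv2.COLOR_RGB2HSV); m=cv2.inRange(hsv,(100,70,15),(130,255,255))
k,l,s,c=cv2.connectedComponentsWithStats(m)
for i in range(1,k):
    if s[i,4]<800: continue
    q=w[(l==i)&(w[...,2]>.006)&(w[...,2]<.05)]
    if len(q)<300: continue
    (cx,cy),sz,an=cv2.minAreaRect((q[:,:2]*1000).astype(np.float32)); print(s[i],(cx,cy),sz,an,'ztop',np.percentile(q[:,2],95).round(4))
save('wrist1',im)
E
python3 m.py
```

>>> {"name": "apply_moves", "arguments": {
  "rows": [
    {"x": 60, "y": -54, "z": 5, "rx": 0, "ry": 0, "rz": -1.3, "claw": 0},
    {"x": 115, "y": -105, "z": 10, "rx": 0, "ry": 0, "rz": -2.6, "claw": 0},
    {"x": 170, "y": -155, "z": 20, "rx": 0, "ry": 0, "rz": -3.9, "claw": 0},
    {"x": 225, "y": -204, "z": 25, "rx": 0, "ry": 0, "rz": -5.2, "claw": 0},
    {"x": 280, "y": -254, "z": 30, "rx": 0, "ry": 0, "rz": -6.5, "claw": 0},
    {"x": 340, "y": -308, "z": 35, "rx": 0, "ry": 0, "rz": -7.5, "claw": 0},
    {"x": 396, "y": -360, "z": 40, "rx": 0, "ry": 0, "rz": -8.28, "claw": 0},
    {"x": 396, "y": -360, "z": 47, "rx": 0, "ry": 0, "rz": -8.28, "claw": 0},
    {"x": 396, "y": -360, "z": 47, "rx": 0, "ry": 0, "rz": -8.28, "claw": 0},
    {"x": 396, "y": -360, "z": 47, "rx": 0, "ry": 0, "rz": -8.28, "claw": 0}
  ]
}}

```text
time_s: 1.4
position: [0.4529, -0.147, 0.2001]
tcp_rot: [[0.415, 0.91, -0.001], [0.91, -0.415, 0.001], [0.0, -0.001, -1.0]]
force: [0.7, -0.3, -0.3]
opening: 1.003
grasp_force: 0.0
```

```bash
python3 m.py
```

```text
[ 141   61   90  104 4628] (398.33203125, -41.162818908691406) (32.51101303100586, 69.27583312988281) 6.827927112579346 ztop 0.0285
[ 298  174   43   92 3465] (453.22589111328125, -154.01014709472656) (69.27615356445312, 31.244688034057617) 66.41416931152344 ztop 0.0286
[ 205  297   51   50 1635] (347.4032897949219, -204.50717163085938) (43.990562438964844, 30.766237258911133) 36.51935577392578 ztop 0.0282
```

```bash
python3 - <<'E'
from h import *
a=np.radians(66); dd=np.array([np.cos(a),np.sin(a),0]); c=[np.sin(a),-np.cos(a),0]
delta(np.array([.4523,-.1538,.035])+.005*dd,toolR(c,[0,0,-1]))
E
```

```text
t 1.45 pos [ 0.4526 -0.1484  0.2003] shift mm [1.000e-01 2.000e+00 1.653e+02] turn [-0.01  0.   -0.1 ]
```

View pics/wrist1.png

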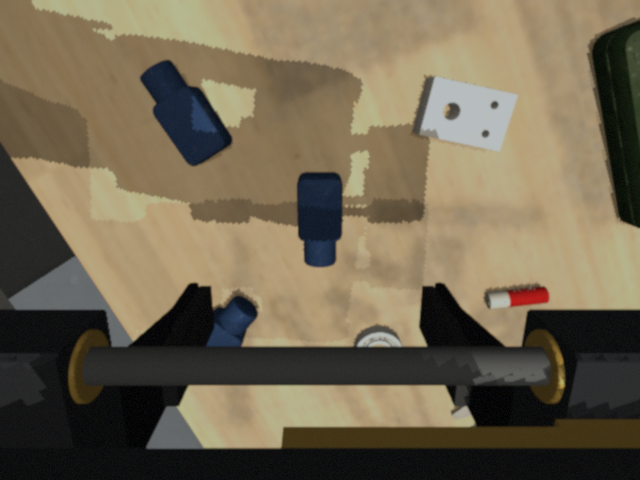

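The wrist view shows the chosen connector at (320,215), centred between the fingers, with its neck towards the gripper. The block, battery and bearing are clear of the finger paths. I descend and grip.

>>> {"name": "apply_moves", "arguments": {
  "rows": [
    {"x": 0, "y": 2, "z": 50, "rx": 0, "ry": 0, "rz": -0.1, "claw": 0},
    {"x": 0, "y": 2, "z": 100, "rx": 0, "ry": 0, "rz": -0.1, "claw": 0},
    {"x": 0, "y": 2, "z": 140, "rx": 0, "ry": 0, "rz": -0.1, "claw": 0},
    {"x": 0, "y": 2, "z": 165, "rx": 0, "ry": 0, "rz": -0.1, "claw": 0},
    {"x": 0, "y": 2, "z": 165, "rx": 0, "ry": 0, "rz": -0.1, "claw": 0},
    {"x": 0, "y": 2, "z": 165, "rx": 0, "ry": 0, "rz": -0.1, "claw": 255},
    {"x": 0, "y": 2, "z": 165, "rx": 0, "ry": 0, "rz": -0.1, "claw": 255},
    {"x": 0, "y": 2, "z": 165, "rx": 0, "ry": 0, "rz": -0.1, "claw": 255},
    {"x": 0, "y": 2, "z": 165, "rx": 0, "ry": 0, "rz": -0.1, "claw": 255},
    {"x": 0, "y": 2, "z": 165, "rx": 0, "ry": 0, "rz": -0.1, "claw": 255}
  ]
}}

```text
time_s: 2.7
position: [0.4545, -0.1502, 0.0358]
tcp_rot: [[0.41, 0.912, 0.0], [0.912, -0.41, -0.0], [-0.0, 0.001, -1.0]]
force: [0.9, 0.1, 0.0]
opening: 0.518
grasp_force: 0.0
```

>>> {"name": "apply_moves", "arguments": {
  "rows": [
    {"x": 0, "y": 0, "z": 0, "rx": 0, "ry": 0, "rz": 0, "claw": 255},
    {"x": 0, "y": 0, "z": 0, "rx": 0, "ry": 0, "rz": 0, "claw": 255},
    {"x": 0, "y": 0, "z": 0, "rx": 0, "ry": 0, "rz": 0, "claw": 255},
    {"x": 0, "y": 0, "z": 0, "rx": 0, "ry": 0, "rz": 0, "claw": 255},
    {"x": 0, "y": 0, "z": 0, "rx": 0, "ry": 0, "rz": 0, "claw": 255}
  ]
}}

```text
time_s: 3.32
position: [0.4543, -0.1502, 0.0356]
tcp_rot: [[0.41, 0.912, -0.0], [0.912, -0.41, 0.0], [0.0, -0.0, -1.0]]
force: [1.7, 0.5, 1.9]
opening: 0.385
grasp_force: 30.0
```

>>> {"name": "apply_moves", "arguments": {
  "rows": [
    {"x": 0, "y": 0, "z": -25, "rx": 0, "ry": 0, "rz": 0, "claw": 255},
    {"x": 0, "y": 0, "z": -65, "rx": 0, "ry": 0, "rz": 0, "claw": 255},
    {"x": 0, "y": 0, "z": -110, "rx": 0, "ry": 0, "rz": 0, "claw": 255},
    {"x": 0, "y": 0, "z": -160, "rx": 0, "ry": 0, "rz": 0, "claw": 255},
    {"x": 0, "y": 0, "z": -200, "rx": 0, "ry": 0, "rz": 0, "claw": 255},
    {"x": 0, "y": 0, "z": -215, "rx": 0, "ry": 0, "rz": 0, "claw": 255},
    {"x": 0, "y": 0, "z": -215, "rx": 0, "ry": 0, "rz": 0, "claw": 255}
  ]
}}

```text
time_s: 4.2
position: [0.4546, -0.1505, 0.2515]
tcp_rot: [[0.41, 0.912, 0.002], [0.912, -0.41, -0.001], [-0.0, 0.003, -1.0]]
force: [0.2, 0.5, -0.8]
opening: 0.387
grasp_force: 30.0
```

```bash
cat > place.py <<'E'
from h import *
import sys
off=float(sys.argv[1]); O=np.array([.517,.114,.110]); ya=np.radians(76); t=np.radians(22)
X=np.array([np.cos(ya)*np.cos(t),np.sin(ya)*np.cos(t),-np.sin(t)]); Y=np.array([-np.sin(ya),np.cos(ya),0]); Z=np.cross(X,Y)
if __name__=='__main__':
    delta(O+(.005)*X+(.0356+off)*Z,toolR(-Y,-Z)); print(read_state()['joint_positions'],read_state()['opening'],read_state()['force'])
E
python3 place.py 0.08; python3 - <<'E'
from h import *
p,im,d=grab('wrist'); save('wrist2',im)
E
```

```text
t 4.2 pos [ 0.4546 -0.1505  0.2515] shift mm [314.  -60.1  35.9] turn [-0.3  -3.65 -1.68]
[-3.17124349e+01  1.86428916e+01  1.02331383e+02 -6.40401734e-03
  5.88750893e+01 -7.50503841e+00] 0.38712101934044413 [ 0.15960401  0.49275182 -0.84645147]
```

View pics/wrist2.png

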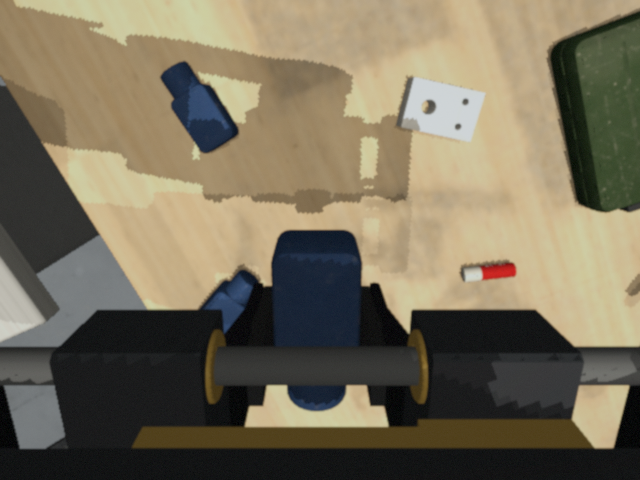

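The connector is held straight between the pads at (316,310), socket end forward. I move above the cradle and tilt.

>>> {"name": "apply_moves", "arguments": {
  "rows": [
    {"x": 30, "y": -6, "z": 0, "rx": 0, "ry": -0.3, "rz": -0.2, "claw": 255},
    {"x": 75, "y": -15, "z": 0, "rx": 0, "ry": -0.8, "rz": -0.4, "claw": 255},
    {"x": 125, "y": -24, "z": 0, "rx": -0.1, "ry": -1.4, "rz": -0.6, "claw": 255},
    {"x": 175, "y": -34, "z": 5, "rx": -0.1, "ry": -2.0, "rz": -0.9, "claw": 255},
    {"x": 225, "y": -43, "z": 12, "rx": -0.2, "ry": -2.6, "rz": -1.2, "claw": 255},
    {"x": 270, "y": -52, "z": 22, "rx": -0.2, "ry": -3.2, "rz": -1.4, "claw": 255},
    {"x": 300, "y": -58, "z": 30, "rx": -0.3, "ry": -3.5, "rz": -1.6, "claw": 255},
    {"x": 314, "y": -60, "z": 36, "rx": -0.3, "ry": -3.65, "rz": -1.68, "claw": 255},
    {"x": 314, "y": -60, "z": 36, "rx": -0.3, "ry": -3.65, "rz": -1.68, "claw": 255},
    {"x": 314, "y": -60, "z": 36, "rx": -0.3, "ry": -3.65, "rz": -1.68, "claw": 255}
  ]
}}

```text
time_s: 5.5
position: [0.528, 0.1593, 0.2145]
tcp_rot: [[0.225, 0.97, -0.094], [0.9, -0.244, -0.362], [-0.374, -0.003, -0.927]]
force: [-0.5, -0.4, -0.7]
opening: 0.388
grasp_force: 30.0
```

```bash
python3 place.py 0.0; python3 - <<'E'
import sys; sys.argv=['',"0"]
from place import *
p,im,d=grab('wrist'); save('wrist3',im); w=pts(p,d)
L=(w-O)@np.stack([X,Y,Z],1)
hsv=cv2.cvtColor(im,cv2.COLOR_RGB2HSV); blue=cv2.inRange(hsv,(100,70,15),(130,255,255))>0
f=L[~blue]; 
for lo,hi in((65,85),(85,105),(105,125)):
    k=(f[:,0]*1e3>lo)&(f[:,0]*1e3<hi)&(abs(f[:,2]-.041)<.006)&(abs(f[:,1])<.06)
    if k.sum()>30: print('tube lips y',lo,k.sum(),np.percentile(f[k,1]*1e3,[1,99]).round(1),'h',np.median(f[k,2]*1e3).round(1))
k=(abs(f[:,1])<.006)&(f[:,0]>.06)&(f[:,0]<.12)&(abs(f[:,2])<.01); print('floor h',k.sum(),np.median(f[k,2])*1e3 if k.sum() else '')
g=L[blue]; 
for s in(1,-1):
    k=(g[:,1]*s>.018)&(g[:,1]*s<.045)&(g[:,0]>0.0)&(g[:,0]<.08)&(g[:,2]<.05)
    if k.sum()>20: print('guide',s,k.sum(),np.percentile(g[k]*1e3,[3,50,97],axis=0).round(1).tolist())
k=(g[:,2]>.07)&(g[:,0]<.06); print('held',k.sum(),np.percentile(g[k]*1e3,[2,50,98],axis=0).round(1).tolist())
k=(g[:,0]>.11)&(g[:,2]<.045);print('fixed',k.sum(),np.percentile(g[k]*1e3,[2,50,98],axis=0).round(1).tolist())
E
```

```text
t 5.5 pos [0.528  0.1593 0.2145] shift mm [ 0.9  0.6 78.7] turn [-0.04 -0.   -0.01]
[ 14.76671977  32.88703525  86.86846385 -20.0087015   72.50201961
  36.98453499] 0.3877417937674023 [-0.53440658 -0.4203661  -0.71652244]
tube lips y 65 3038 [-27.7  25.5] h 39.8
tube lips y 85 3358 [-27.6  25.5] h 39.8
tube lips y 105 3651 [-27.6  25.5] h 39.7
floor h 2428 -0.6444770466079112
guide 1 238 [[27.9, 23.1, 33.6], [38.6, 28.6, 35.1], [47.9, 34.3, 36.5]]
guide -1 244 [[27.7, -36.4, 33.7], [38.5, -30.5, 35.3], [48.2, -25.1, 36.5]]
held 11631 [[-31.9, -17.3, 84.9], [17.6, -0.4, 105.8], [35.0, 20.8, 192.0]]
fixed 700 [[127.1, -10.9, 9.3], [128.4, -0.8, 23.4], [131.7, 9.0, 26.9]]
```

View pics/wrist3.png

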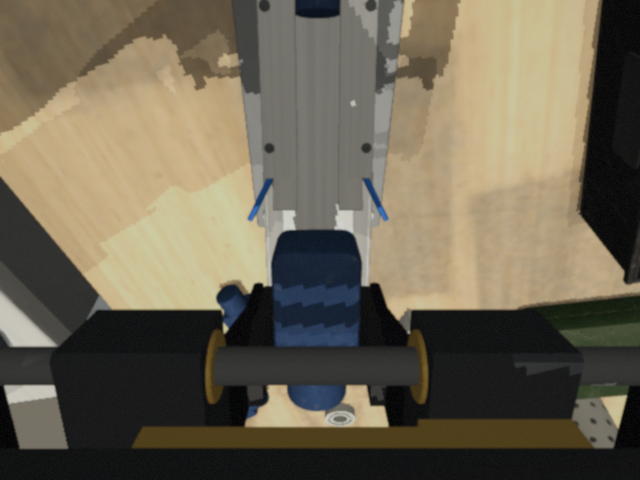

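The wrist view shows the connector centred over the cradle, with the blue guides at (260,200) and (375,200) and the tube ahead. The rail frame agrees to about 1 mm. I lower it.

>>> {"name": "apply_moves", "arguments": {
  "rows": [
    {"x": 0, "y": 1.5, "z": 20, "rx": 0, "ry": 0, "rz": 0, "claw": 255},
    {"x": 0, "y": 1.5, "z": 40, "rx": 0, "ry": 0, "rz": 0, "claw": 255},
    {"x": 0, "y": 1.5, "z": 58, "rx": 0, "ry": 0, "rz": 0, "claw": 255},
    {"x": 0, "y": 1.5, "z": 70, "rx": 0, "ry": 0, "rz": 0, "claw": 255},
    {"x": 0, "y": 1.5, "z": 75, "rx": 0, "ry": 0, "rz": 0, "claw": 255},
    {"x": 0, "y": 1.5, "z": 77, "rx": 0, "ry": 0, "rz": 0, "claw": 255},
    {"x": 0, "y": 1.5, "z": 78, "rx": 0, "ry": 0, "rz": 0, "claw": 255},
    {"x": 0, "y": 1.5, "z": 78, "rx": 0, "ry": 0, "rz": 0, "claw": 255}
  ]
}}

```text
time_s: 6.55
position: [0.5228, 0.1324, 0.1425]
tcp_rot: [[0.224, 0.97, -0.092], [0.9, -0.242, -0.362], [-0.373, -0.002, -0.928]]
force: [0.3, -1.2, -0.2]
opening: 0.387
grasp_force: 30.0
```

```bash
python3 place.py 0.0
```

```text
t 6.55 pos [0.5228 0.1324 0.1425] shift mm [-0.7 -1.1  1.8] turn [-0.02 -0.01  0.01]
[ 12.36235674  37.47212632  92.27185705 -22.13492977  62.33193249
  38.8112721 ] 0.38748934532674917 [ 0.28140876 -1.16759259 -0.23242006]
```

>>> {"name": "apply_moves", "arguments": {
  "rows": [
    {"x": 0, "y": 0, "z": 1, "rx": 0, "ry": 0, "rz": 0, "claw": 255},
    {"x": 0, "y": 0, "z": 2, "rx": 0, "ry": 0, "rz": 0, "claw": 255},
    {"x": 0, "y": 0, "z": 2, "rx": 0, "ry": 0, "rz": 0, "claw": 255},
    {"x": 0, "y": 0, "z": 2, "rx": 0, "ry": 0, "rz": 0, "claw": 255}
  ]
}}

```text
time_s: 7.05
position: [0.5226, 0.1317, 0.1408]
tcp_rot: [[0.224, 0.97, -0.092], [0.9, -0.242, -0.362], [-0.373, -0.002, -0.928]]
force: [0.3, 1.7, 3.1]
opening: 0.385
grasp_force: 30.0
```

Contact is light, about 3 N, so I release with a partial opening.

>>> {"name": "apply_moves", "arguments": {
  "rows": [
    {"x": 0, "y": 0, "z": 0, "rx": 0, "ry": 0, "rz": 0, "claw": 70},
    {"x": 0, "y": 0, "z": 0, "rx": 0, "ry": 0, "rz": 0, "claw": 70},
    {"x": 0, "y": 0, "z": 0, "rx": 0, "ry": 0, "rz": 0, "claw": 70},
    {"x": 0, "y": 0, "z": 0, "rx": 0, "ry": 0, "rz": 0, "claw": 70},
    {"x": 0, "y": 0, "z": 0, "rx": 0, "ry": 0, "rz": 0, "claw": 70},
    {"x": 0, "y": 0, "z": 0, "rx": 0, "ry": 0, "rz": 0, "claw": 70},
    {"x": 0, "y": 0, "z": 0, "rx": 0, "ry": 0, "rz": 0, "claw": 70},
    {"x": 0, "y": 0, "z": 0, "rx": 0, "ry": 0, "rz": 0, "claw": 70}
  ]
}}

```text
time_s: 8.05
position: [0.5223, 0.1315, 0.1404]
tcp_rot: [[0.224, 0.97, -0.093], [0.9, -0.242, -0.362], [-0.374, -0.003, -0.928]]
force: [0.3, -0.3, 1.4]
opening: 0.723
grasp_force: 0.0
```

>>> {"name": "apply_moves", "arguments": {
  "rows": [
    {"x": 0, "y": 0, "z": -15, "rx": 0, "ry": 0, "rz": 0, "claw": 70},
    {"x": 0, "y": 0, "z": -40, "rx": 0, "ry": 0, "rz": 0, "claw": 70},
    {"x": 0, "y": 0, "z": -80, "rx": 0, "ry": 0, "rz": 0, "claw": 70},
    {"x": 0, "y": 0, "z": -100, "rx": 0, "ry": 0, "rz": 0, "claw": 70},
    {"x": 0, "y": 0, "z": -100, "rx": 0, "ry": 0, "rz": 0, "claw": 70},
    {"x": 0, "y": 0, "z": -100, "rx": 0, "ry": 0, "rz": 0, "claw": 70}
  ]
}}

```text
time_s: 8.8
position: [0.531, 0.1675, 0.2328]
tcp_rot: [[0.223, 0.97, -0.094], [0.9, -0.242, -0.362], [-0.374, -0.004, -0.927]]
force: [-0.5, -0.6, 0.1]
opening: 0.721
grasp_force: 0.0
```

```bash
python3 - <<'E'
import sys; sys.argv=['',"0"]
from place import *
p,im,d=grab('wrist'); save('wrist4',im); w=pts(p,d)
L=(w-O)@np.stack([X,Y,Z],1)
hsv=cv2.cvtColor(im,cv2.COLOR_RGB2HSV); g=L[cv2.inRange(hsv,(100,70,15),(130,255,255))>0]
k=(abs(g[:,1])<.02)&(g[:,2]<.045)&(g[:,0]>-.06)&(g[:,0]<.21);print('blue',k.sum(),np.percentile(g[k]*1e3,[1,50,99],axis=0).round(1).tolist())
print(read_state()['force'])
E
```

```text
blue 5786 [[58.5, -10.7, 21.2], [100.4, -1.0, 26.7], [136.3, 9.0, 28.8]]
[-0.27833916  0.2992388  -0.29712615]
```

View pics/wrist4.png

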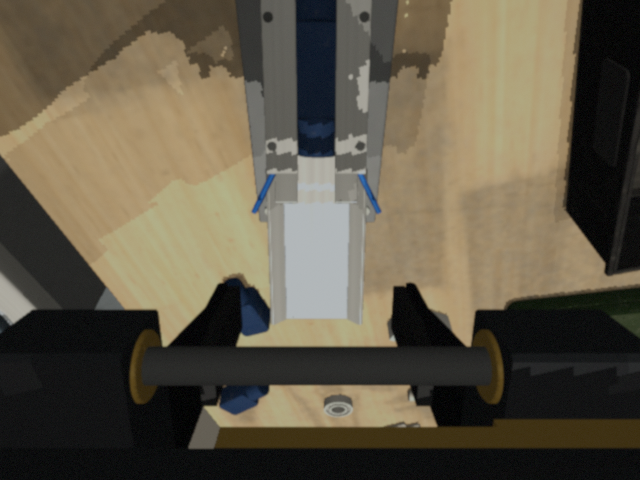

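The wrist view shows the cradle empty and the connector in the tube. Its neck end is at (316,150) and it meets the fixed connector at (316,20). The neck end measures about 57 mm down the rail, against 56 mm expected at home. The gripper is clear, so I hand in.

```bash
python3 -c "
from rig import hand_in; print(hand_in())"
```

```text
the job is handed in; nothing more can be done
None
```

I set the chosen blue connector in the cradle socket end down the slope; it slid under the tube's lips and rests within about 1–2 mm of home against the fixed connector, and I handed the job in at about 9 s with the gripper clear.

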